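# Make up the drawer and footstool part kits

### The arm

A 6-joint arm with a two-finger parallel gripper is mounted at the origin on the work surface. World frame = base frame: x ahead of the robot, y to its left, z up, the work surface at z = 0. Lengths are in m, angles in rad, forces in N, time in s.
With the tool pointing down it reaches from about 0.3 to 0.875 m from the base axis. Payload 6.4 kg.
Tool frame: the origin (TCP) lies on the front face of the gripper's body, between the roots of the fingers; the fingertips stand 73 mm ahead of it and the grasp point (between the pads) lies ctrl.pinch_z ahead of it (ctrl.pinch_z is the distance from the TCP to the grasp point, in m); z points along the fingers, x is the direction in which the jaws open and shut, and the axes are right-handed (so a half turn about z gives the same grasp; the last joint's range is limited). The gripper opens to 85 mm and grips with 20 to 120 N. Pads are 22 mm wide; open, the fingers measure 114 mm over their backs; the gripper's body (76 mm by 85 mm) begins 54 mm behind the grasp point. The pads swing forward as they close: fully open they stand 13 mm farther back than shut.
Start: joints at [0.939, 0.181, 1.607, -0, 1.354, -0.206], TCP at [0.237, 0.524, 0.304] pointing down, gripper open.
Joint ranges: [-2.99, 2.99], [-0.89, 2.07], [0.3, 2.58], [-1.14, 4.28], [0, 2.63], [-3.12, 3.12]. Speed limits (rad/s): [2.57, 2.57, 3.01, 3.14, 3.14, 3.14].

### API

Orientations are given as a unit quaternion [w, x, y, z].
In Python, from bench import ctrl gives the robot as it stands.
- The arm moves only by the tool move_arm, never from a script. Its argument "rows" is text: rows parted by semicolons, each of 7 numbers parted by spaces: the shift along the tool's x, y, z in cm, then the turn, a rotation vector about the tool's x, y, z in degrees, then the opening, from 0 (shut) to 1 (fully open). In form: x y z rx ry rz grip; .... A call has 1 to 20 rows; each row shifts and turns the commanded pose from where the row before left it, along the tool's axes as they then stand; what a row does not reach is not made up. A row lasts 1/10 s, in which the tool goes at most 50 mm and 8.59 degrees, less where a joint would pass 70% of its speed; a pose out of reach is approached as far as the arm can. A call with a gripper value outside its range is refused whole. The fingers move at their own pace and stop on an object; the grip force is fixed at half the most. Time passes only in rows, so rows that do not move let the fingers close. It gives the time, the measured TCP pose, the force and the opening at its end, in the units of the state.
- ctrl.get_obs(): the state, without advancing time (a new reading comes with each control period).
- ctrl.camera(name): name is "side" or "top" or "wrist"; returns a dict with "color" (420x560x3 uint8, blue, green, red), "fx", "fy", "cx", "cy" (pixels), "rvec" (rotation vector, rad) and "tvec" (3), from world to camera coordinates, as OpenCV has them. Camera axes: x right, y down, z forward; pixel columns grow to the right and rows downward; lengths in m; the calibration is good to about 2 mm. A picture is of the moment at which its call begins. There is no depth.
- ctrl.hand_in(): hands the job in, once; it reports no verdict.
Trained networks look in the newest picture that a camera, given by its name, has taken for a name from the list of things; names that differ only in an ending like _2 or _b are one class to them, and where a whole thing is asked for, a point or a joint stands for the part that bears it (a point fixed in the world has none). Each returns a list of dicts, best first, with "confidence" (0 to 1); they miss things now and then, are a little off and sometimes report something else, mostly with a low value. They report only what shows in the picture. A call takes as long as a camera call. They do not tell look-alikes from the thing itself.
- ctrl.look_for(camera, query): "bbox" ([left, top, right, bottom] in pixels, round what is visible of it).
- ctrl.trace(camera, query): "region" (420x560 bool, what is visible of it) and "bbox" ([left, top, right, bottom] in pixels, round what is visible of it).
The state is a dict: "time_s": time; "q": joint angles; "dq": joint speeds; "joint_efforts": joint torques, N m; "eef_pos": TCP position; "eef_rot": TCP orientation; "wrist_force": force on the tool from outside, world axes, zero at the start; "torque": the same for the moment, N m; "opening": opening from 0.0 (shut) to 1.0 (fully open).
Only numpy, scipy, OpenCV 4.12 (cv2) and the standard library are available. Lean on these libraries where they do the work, as an engineer would, in place of code of your own. Each camera call takes 0.05 s, during which the arm holds its last target.

### The job

Make up the two part kits on the joiner's bench. In the drawer tray (the low one with the carton of screws) lay the bar pull lengthwise in the long pocket, backplate down, and stand the round knob upright in the free square pocket; in the footstool tray (the one with the clear-covered chute) stand the bun foot upright in the pocket nearer the robot, put the stepped corner block flat in the pocket farther away, stepped side up, and feed the round rung crosswise into the open upper end of the chute so that it rolls down against the stop. Leave everything released and at rest.

Things in the scene. Friction and masses are not known exactly. Their poses are not given: they have to be found in the camera images.
- pull_center (a point): black steel bar pull, loose: a flat backplate 110 x 28 x 4 mm with two round posts (10 mm thick, 70 mm apart) that carry a square bar 100 x 12 x 12 mm at 34 to 46 mm above the underside. Starts with the backplate down. The point is half-way up, 23 mm above the underside (17 mm below the bar's centre line); x along the bar, z up. About 150 g. Grasp the bar across its 12 mm.
- knob_center (a point): dark turned wooden drawer knob, loose, standing upright: 44 mm high, foot flange 40 mm across and 6 mm high, neck 24 mm, round head 38 mm across at 25 to 40 mm above the underside. The point is on its axis, half-way up (22 mm); z up. About 60 g.
- foot_center (a point): turned wooden bun foot for a footstool, loose, standing upright: 48 mm high, widest (52 mm) at 20 to 34 mm above the underside, 40 mm across at the underside, a narrower disc of 34 mm on top. The point is on its axis, half-way up (24 mm); z up. About 90 g.
- block_center (a point): brown wooden stepped corner block, loose: 64 x 24 mm at the bottom and 22 mm high, with a raised middle 40 x 24 mm up to 40 mm, a dark screw hole in each low shoulder. Starts with the step up. The point is half-way up (20 mm); x along the 64 mm, z up. About 60 g.
- rung_center (a point): short round wooden rung (a fat dowel), lying on its side and free to roll: body 32 mm across and 52 mm long with a pale tenon (20 mm across, 8 mm long) on each end, 68 mm in all. The point is its centre, 16 mm above the bench when lying; x along its length. About 50 g.
- drawer_tray: drawer tray, fixed: low, 200 (x) x 170 (y) mm outside, floor top at z = 4 mm, walls 6 mm thick up to z = 18 mm. Origin: centre of the underside; -x faces the robot. Long pocket along x (inside 188 x 74 mm) centred at (0, -42 mm); free square pocket (91 x 78 mm) at (-48, +40 mm); the square pocket at (+48, +40 mm) holds a fixed carton of screws, 55 x 50 mm, top at z = 32 mm.
- stool_tray: footstool tray, fixed, 200 (x) x 106 (y) mm outside, floor top at z = 4 mm, walls 6 mm thick up to z = 18 mm; -x faces the robot. The origin is on the underside near its +y edge: the tray spans y = -101 to +5 mm. Two pockets, each inside 91 (x) x 94 (y) mm: the nearer centred at (-48, -48 mm), the farther at (+48, -48 mm). The chute's wall, 72 mm high, stands at y = +5 mm.
- chute: rung chute of the footstool tray, fixed: 200 (x) x 96 (y) mm. Origin: centre of the underside; -x faces the robot. 84 mm wide inside, walls up to z = 72 mm. Floor slopes down 14 deg to +x: z = 57 mm at x = -100, 40 at -30, 10 at the stop (x = +90 mm). Clear cover over x = +42 to +100 (z 72 to 76), open elsewhere. A rung laid along y at x = -30 rolls down to rest at (+74, 0, +31 mm).
Mind the look-alikes: they are no part of the job. Several things look just like the part that bears pull_center: the one meant starts farthest from the robot's base.

How it is judged:
At the end, for the whole second after the job is handed in: Pull, knob, foot and block each on the floor of its own pocket (5 mm in height), upright or flat within 0.12 rad, pull lengthwise; rung within 10 mm of its rest against the chute's stop, crosswise within 0.25 rad; all at rest, under 20 mm/s (x of pull_center in the frame of drawer_tray between -0.042 and 0.042 m and y of pull_center in the frame of drawer_tray between -0.068 and -0.016 m and z of pull_center in the frame of drawer_tray between 0.022 and 0.032 m and angle between each of pull_center, knob_center, foot_center, block_center's own z axis and vertical below 0.12 rad and angle between the x axis of pull_center and the x axis of drawer_tray, either way round below 0.5 rad and x of knob_center in the frame of drawer_tray between -0.0765 and -0.0205 m and y of knob_center in the frame of drawer_tray between 0.018 and 0.062 m and z of knob_center in the frame of drawer_tray between 0.021 and 0.031 m and x of foot_center in the frame of stool_tray between -0.0705 and -0.0265 m and y of foot_center in the frame of stool_tray between -0.072 and -0.024 m and z of foot_center in the frame of stool_tray between 0.023 and 0.033 m and x of block_center in the frame of stool_tray between 0.0125 and 0.0845 m and y of block_center in the frame of stool_tray between -0.086 and -0.01 m and z of block_center in the frame of stool_tray between 0.019 and 0.029 m and x of rung_center in the frame of chute between 0.064 and 0.084 m and y of rung_center in the frame of chute between -0.015 and 0.015 m and z of rung_center in the frame of chute between 0.0225 and 0.0385 m and angle between the x axis of rung_center and the y axis of chute, either way round below 0.25 rad and linear speed of each of pull, knob, foot, block, rung below 0.02 m/s); the robot touches nothing.
It also fails if it takes over 128 s, if anything falls off the work surface, if the arm or the gripper's body presses on something with over 40 N, if the wrist force passes 120 N, or if a joint passes its speed limit or range.

## Working session

There is one attempt and no reset: what is moved stays moved. The work goes in short steps, Python scripts to look and compute and a tool call to move; the robot and the scene stay as the last step left them, time stands still between calls to the robot, and variables do not carry over. Pictures are saved under pics/ and viewed, and the job is handed in when it is done.

Besides the shell and the picture viewer there is one more tool, called by a JSON object that holds its "fn" and its "kwargs". move_arm: Moves the arm, as the interface text tells. Its arguments: {"type":"object","properties":{"rows":{"type":"string"}},"required":["rows"]}

```bash
ls; mkdir -p pics
python3 - <<'E'
from bench import ctrl
import cv2
print(ctrl.get_obs()); print(ctrl.pinch_z)
for n in ("top","side","wrist"):
    c=ctrl.camera(n); cv2.imwrite(f"pics/{n}0.png",c["color"]); print(n,c["fx"],c["fy"],c["cx"],c["cy"],c["rvec"],c["tvec"])
E
```

```text
pics
{'time_s': 0.0, 'q': array([ 9.38723539e-01,  1.81559161e-01,  1.60802216e+00, -1.62872309e-05,
        1.35376163e+00, -2.06318064e-01]), 'dq': array([-0.00038111,  0.00085706,  0.00019122,  0.0006726 ,  0.00204396,
       -0.00086808]), 'joint_efforts': array([-4.80718409e-04, -4.44869006e+01, -3.51332581e+01, -3.16337064e-04,
        9.09298804e-03, -1.28097443e-05]), 'eef_pos': array([0.23721998, 0.52331863, 0.30296699]), 'eef_rot': array([ 3.20790684e-04,  8.40536721e-01,  5.41753870e-01, -8.14274199e-04]), 'wrist_force': array([-0.42911628,  0.16481682, -0.51916361]), 'torque': array([ 0.01698715, -0.00591512,  0.00908254]), 'opening': 1.0040412521299265}
0.0539
top 387.8641468114176 387.8641468114176 279.68231579654895 214.44204815533465 [ 2.14371112 -2.20376575  0.10653678] [0.02610528 0.49113585 0.97774102]
side 452.17150762709923 452.17150762709923 282.4588677543822 200.2319074571193 [ 0.99250651 -2.20938385  1.28899872] [0.35771547 0.21295806 0.64868029]
wrist 370.9962895071463 370.9962895071463 278.4895130815655 205.2116859266614 [-2.40636222 -1.55083865 -0.24824692] [-0.5740586  -0.03965612  0.38278842]
```

View pics/top0.png

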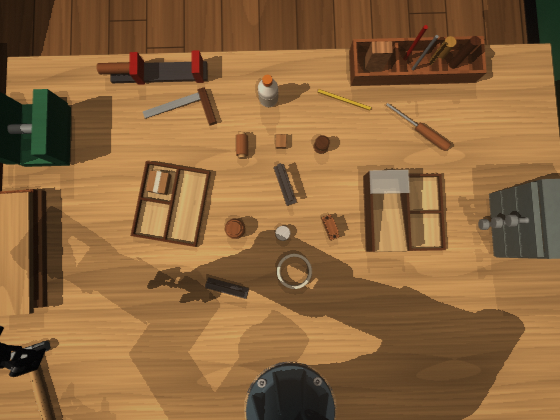

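View pics/side0.png

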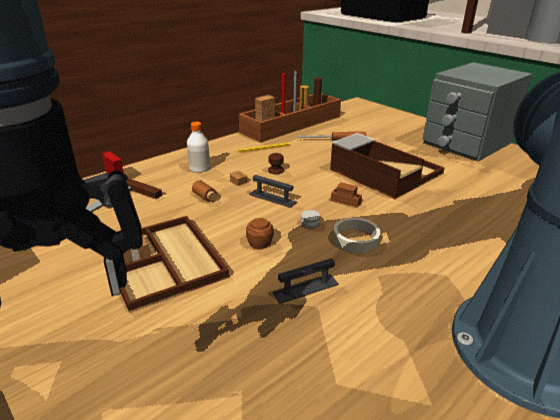

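View pics/wrist0.png

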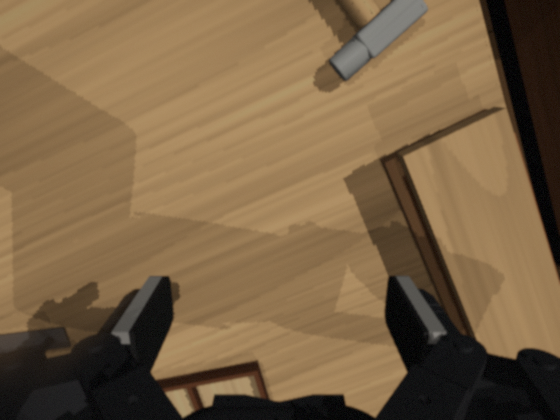

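The pull could be the one at top-pixel (285,184) or its look-alike at (227,287). The far one, (285,184), fits the description. The other parts:
- Knob: the dark one at (322,144).
- Foot: (235,228); the white knob at (283,232) is not it.
- Rung: (242,145).
- Block: the stepped one at (331,226); the plain cube at (281,141) is not it.

Next I'll trace them and fit models.

```bash
cat > h.py <<'E'
import numpy as np, cv2
from scipy.optimize import minimize
from bench import ctrl
def box(x0,x1,y0,y1,z0,z1): return np.array([[x,y,z] for x in(x0,x1) for y in(y0,y1) for z in(z0,z1)],float)
def ring(r,z,n=24):
    a=np.linspace(0,2*np.pi,n,endpoint=False); return np.c_[r*np.cos(a),r*np.sin(a),np.full(n,z)]
def lathe(p): return [np.vstack([ring(*a),ring(*b)]) for a,b in zip(p[:-1],p[1:])]
def ax(pts): return pts[:,[2,0,1]]
# all z relative to underside
M={}
M['pull_center']=[box(-.055,.055,-.014,.014,0,.004),box(-.05,.05,-.006,.006,.034,.046)]+[np.vstack([ring(.005,.004),ring(.005,.034)])+[s,0,0] for s in(-.035,.035)]
M['knob_center']=lathe([(.02,0),(.02,.006)])+lathe([(.012,.006),(.012,.02),(.019,.025),(.019,.040),(.013,.044)])
M['foot_center']=lathe([(.02,0),(.026,.02),(.026,.034),(.02,.044)])+lathe([(.017,.04),(.017,.048)])
M['block_center']=[box(-.032,.032,-.012,.012,0,.022),box(-.02,.02,-.012,.012,0,.04)]
M['rung_center']=[ax(p)+[0,0,.016] for p in lathe([(.016,-.026),(.016,.026)])+lathe([(.01,-.034),(.01,.034)])]
M['drawer_tray']=[box(-.1,.1,-.085,.085,0,.018),box(.0205,.0755,.015,.065,0,.032)]
M['stool_tray']=[box(-.1,.1,-.101,.005,0,.018)]
M['chute']=[np.array([[x,y,z] for y in(-.048,.048) for x,z in((-.1,0),(-.1,.072),(.1,0),(.1,.076))])]
def proj(c,P): return cv2.projectPoints(np.asarray(P,float).reshape(-1,3),c['rvec'],c['tvec'],np.array([[c['fx'],0,c['cx']],[0,c['fy'],c['cy']],[0,0,1]]),None)[0].reshape(-1,2)
def place(name,x,y,yaw,z=0):
    R=cv2.Rodrigues(np.array([0,0,yaw],float))[0]; return [p@R.T+[x,y,z] for p in M[name]]
def sil(c,name,x,y,yaw,z=0,S=4):
    m=np.zeros((420*S,560*S),np.uint8)
    for p in place(name,x,y,yaw,z):
        h=cv2.convexHull(((proj(c,p)+.5)*S-.5).astype(np.float32)); cv2.fillConvexPoly(m,np.round(h*16).astype(np.int32),1,shift=4)
    return cv2.resize(m.astype(np.float32),(560,420),interpolation=cv2.INTER_AREA)
def ray(c,uv,z):
    R=cv2.Rodrigues(c['rvec'])[0]; o=-R.T@c['tvec']; d=R.T@np.array([(uv[0]-c['cx'])/c['fx'],(uv[1]-c['cy'])/c['fy'],1]); return (o+d*(z-o[2])/d[2])[:2]
def fit(name,obs,x0,z=0,yaws=None,roundobj=False):
    """obs: list of (cam,mask)"""
    cr=[]
    for c,m in obs:
        cr.append((c,cv2.GaussianBlur(m.astype(np.float32),(0,0),.7),m.sum()))
    def cost(p):
        yaw=p[2]*10
        return sum(np.abs(cv2.GaussianBlur(sil(c,name,p[0],p[1],yaw,z),(0,0),.7)-m).sum()/n for c,m,n in cr)
    best=None
    for y0 in ([0] if roundobj else yaws if yaws is not None else np.arange(0,np.pi,np.pi/6)):
        s=np.array([[0,0,0],[.01,0,0],[0,.01,0],[0,0,.02]])+[x0[0],x0[1],y0/10]
        r=minimize(cost,s[0],method='Nelder-Mead',options=dict(initial_simplex=s,maxiter=90,xatol=1e-4,fatol=1e-4))
        if best is None or r.fun<best.fun: best=r
    return best.x[0],best.x[1],best.x[2]*10,best.fun/len(obs)
E
cat > loc.py <<'E'
from h import *
import pickle
cams={n:ctrl.camera(n) for n in('top','side')}
D={}
for q in ['pull_center','knob_center','foot_center','block_center','rung_center','drawer_tray','stool_tray','chute']:
    for n in cams:
        D[q,n]=ctrl.trace(n,q)
        print(q,n,[(round(d['confidence'],2),np.round(d['bbox']).astype(int).tolist(),int(d['region'].sum())) for d in D[q,n]])
pickle.dump((cams,D),open('d0.pkl','wb'))
E
python3 loc.py
```

```text
pull_center top [(0.8, [276, 164, 296, 207], 439), (0.7, [205, 280, 248, 297], 474)]
pull_center side [(0.77, [250, 175, 294, 209], 638), (0.69, [272, 261, 336, 304], 1468)]
knob_center top [(0.59, [314, 136, 329, 153], 196)]
knob_center side [(0.73, [265, 153, 284, 176], 249), (0.49, [331, 182, 364, 206], 518)]
foot_center top [(0.51, [224, 221, 246, 239], 340)]
foot_center side [(0.65, [249, 218, 276, 248], 721)]
block_center top [(0.51, [319, 218, 340, 241], 271)]
block_center side [(0.62, [332, 181, 364, 208], 561)]
rung_center top [(0.54, [236, 133, 246, 158], 318)]
rung_center side [(0.55, [192, 179, 217, 201], 349)]
drawer_tray top [(0.97, [128, 159, 210, 247], 5177)]
drawer_tray side [(0.63, [119, 216, 226, 311], 6361), (0.16, [250, 175, 293, 208], 596)]
stool_tray top [(0.66, [407, 171, 449, 248], 2613)]
stool_tray side [(0.79, [420, 162, 446, 186], 375)]
chute top [(0.67, [365, 170, 412, 250], 3706)]
chute side [(0.57, [330, 134, 424, 200], 4045)]
```

```bash
cat > fitall.py <<'E'
from h import *
import pickle
cams,D=pickle.load(open('d0.pkl','rb'))
F={}
for q in ['pull_center','knob_center','foot_center','block_center','rung_center','drawer_tray','stool_tray','chute']:
    use=('top',) if q=='stool_tray' else ('top','side')
    rd=q in('knob_center','foot_center')
    for u in [use]+([('top',),('side',)] if rd else []):
        obs=[(cams[n],D[q,n][0]['region']) for n in u]
        b=D[q,'top'][0]['bbox']; x0=ray(cams['top'],((b[0]+b[2])/2,(b[1]+b[3])/2),.02)
        r=fit(q,obs,x0,yaws=(-.2,.2) if q in('drawer_tray','stool_tray','chute') else None,roundobj=rd)
        print(q,u,np.round(r,4))
        if u==use:F[q]=r
pickle.dump(F,open('f0.pkl','wb'))
t=[]
for n in cams:
    im=cams[n]['color'].copy()
    for q,r in F.items():
        m=(sil(cams[n],q,*r[:3])>.5).astype(np.uint8)
        cs,_=cv2.findContours(m,0,2); cv2.drawContours(im,cs,-1,(0,255,0),1)
    x0,y0,x1,y1=(120,120,460,300) if n=='top' else (110,120,460,320)
    t.append(cv2.resize(im[y0:y1,x0:x1],(800,int(800*(y1-y0)/(x1-x0))),interpolation=cv2.INTER_CUBIC))
cv2.imwrite('pics/f_top.png',t[0]);cv2.imwrite('pics/f_side.png',t[1])
E
time python3 fitall.py
```

```text
pull_center ('top', 'side') [ 0.5722 -0.0025  0.2913  0.1455]
knob_center ('top', 'side') [ 0.6748 -0.102  -0.0285  0.207 ]
knob_center ('top',) [ 0.6756 -0.1022  0.0725  0.2146]
knob_center ('side',) [ 0.6746 -0.1027  0.1342  0.203 ]
foot_center ('top', 'side') [0.4581 0.1281 0.0115 0.0479]
foot_center ('top',) [ 0.4587  0.1283 -0.0024  0.0386]
foot_center ('side',) [0.4568 0.1287 0.0306 0.0291]
block_center ('top', 'side') [ 0.4553 -0.1164  0.3592  0.0754]
rung_center ('top', 'side') [ 0.6788  0.1082 -0.0134  0.0643]
drawer_tray ('top', 'side') [ 0.5291  0.2973 -0.1991  0.125 ]
stool_tray ('top',) [ 0.489  -0.3151  0.0181  0.284 ]
chute ('top', 'side') [ 0.4893 -0.2582 -0.0092  0.0242]
real	0m41.101s
user	0m50.542s
sys	0m8.780s
```

View pics/f_top.png

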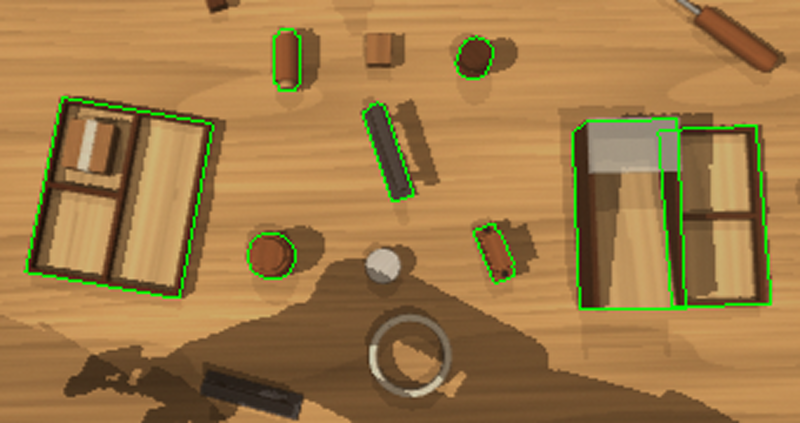

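View pics/f_side.png

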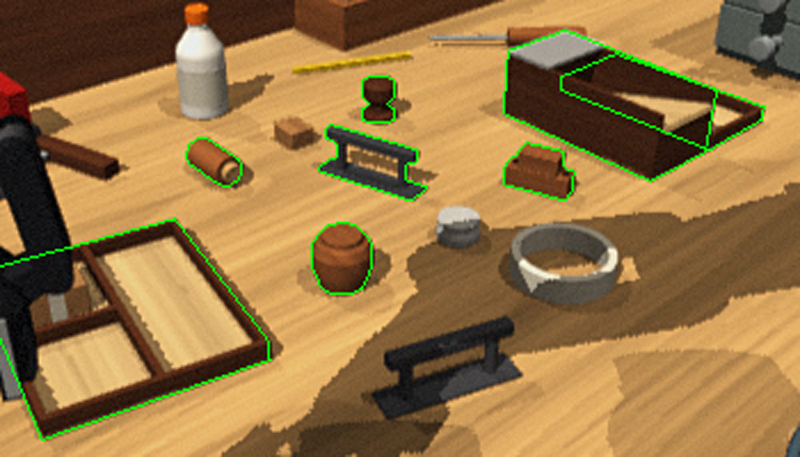

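```bash
cat > p.py <<'E'
import sys,numpy as np
from scipy.spatial.transform import Rotation as Rn
from bench import ctrl
def go(x,y,z,psi,q=None):
    o=ctrl.get_obs(); w=o['eef_rot']; R=Rn.from_quat([w[1],w[2],w[3],w[0]])
    c,s=np.cos,np.sin
    opts=[]
    for k in(-1,0,1):
        a=psi+k*np.pi; q6=np.arctan2(y,x)-a
        T=Rn.from_matrix(np.array([[c(a),s(a),0],[s(a),-c(a),0],[0,0,-1]]).T)
        # columns: tool x=(c,s,0), tool y=(s,-c,0)
        T=Rn.from_matrix(np.array([[c(a),s(a),0],[s(a),-c(a),0],[0,0,-1]]))
        rv=(R.inv()*T).as_rotvec(degrees=True)
        if abs(q6)<2.9: opts.append((np.linalg.norm(rv),rv,T,q6))
    opts.sort(key=lambda t:t[0]); n,rv,T,q6=opts[0]
    d=np.array([x,y,z])-o['eef_pos']
    print('t',round(o['time_s'],2),'pos',np.round(o['eef_pos'],4),'open',round(o['opening'],3),'F',np.round(o['wrist_force'],1),'q6 now',round(o['q'][5],2),'tgt',round(q6,2))
    print('turn deg',np.round(rv,2),'shift cm before turn',np.round(R.inv().apply(d)*100,2),'after turn',np.round(T.inv().apply(d)*100,2))
if __name__=='__main__': go(*map(float,sys.argv[1:5]))
E
python3 p.py .6788 .1082 .16 1.557
python3 - <<'E'
from h import *
c=ctrl.camera('top')['color'];cv2.imwrite('pics/crop.png',cv2.resize(c[130:250,215:345],(780,720)[:2] if 0 else (650,600),interpolation=cv2.INTER_CUBIC))
E
```

```text
t 1.05 pos [0.2375 0.5237 0.3039] open 1.0 F [0.1 0.2 0.7] q6 now -0.21 tgt -1.4
turn deg [  0.    -0.   -23.61] shift cm before turn [-19.61  57.35  14.39] after turn [-40.94  44.7   14.39]
```

View pics/crop.png

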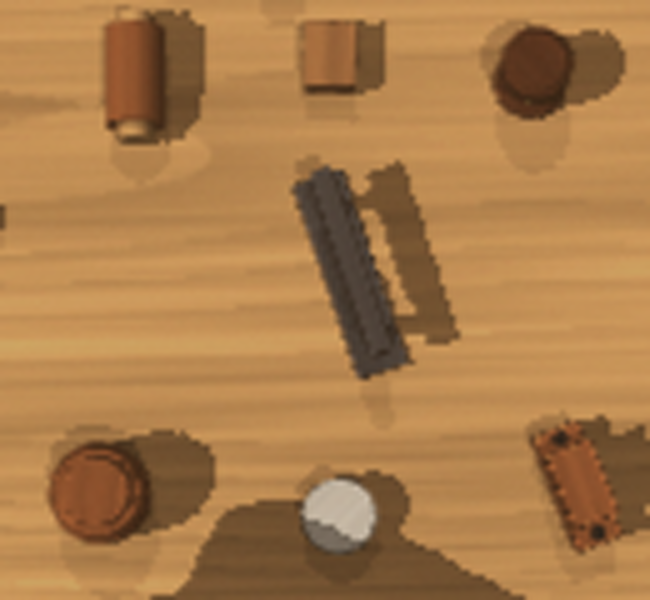

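The close crop (5x) confirms the choice: the far pull at crop (350,270), with its bar over the backplate, the rung with pale tenons at (135,75), the knob at (535,70), the foot at (98,490) and the stepped block with two screw holes at (578,487). I'll move over the rung first.

{"fn": "move_arm", "kwargs": {"rows": "-1.2 3.58 0.9 0 0 0 0.75; -1.2 3.58 0.9 0 0 0 0.75; -1.2 3.58 0.9 0 0 0 0.75; -1.2 3.58 0.9 0 0 0 0.75; -1.2 3.58 0.9 0 0 0 0.75; -1.2 3.58 0.9 0 0 0 0.75; -1.2 3.58 0.9 0 0 0 0.75; -1.2 3.58 0.9 0 0 0 0.75; -1.2 3.58 0.9 0 0 0 0.75; -1.2 3.58 0.9 0 0 0 0.75; -1.2 3.58 0.9 0 0 0 0.75; -1.2 3.58 0.9 0 0 0 0.75; -1.2 3.58 0.9 0 0 0 0.75; -1.2 3.58 0.9 0 0 0 0.75; -1.2 3.58 0.9 0 0 0 0.75; -1.6 3.65 0.9 0 0 0 0.75; 0 0 0 0 0 -7.9 0.75; 0 0 0 0 0 -7.9 0.75; 0 0 0 0 0 -7.8 0.75; 0 0 0 0 0 0 0.75"}}

```text
time_s: 3.1
eef_pos: [0.6789, 0.1081, 0.1596]
eef_rot: [-0.0, 0.712, 0.702, -0.0]
wrist_force: [-0.0, 0.3, -0.5]
opening: 0.749
```

```bash
python3 p.py .6788 .1082 .078 1.557
python3 - <<'E'
from h import *
c=ctrl.camera('wrist');cv2.imwrite('pics/w1.png',c['color'])
print(proj(c,[[.6788,.1082,.016]]))
E
```

```text
t 3.1 pos [0.6789 0.1081 0.1596] open 0.749 F [-0.   0.3 -0.5] q6 now -1.57 tgt -1.4
turn deg [-0.02 -0.    0.04] shift cm before turn [ 0.01 -0.01  8.16] after turn [ 0.01 -0.01  8.16]
[[277.94089393 221.53721642]]
```

View pics/w1.png

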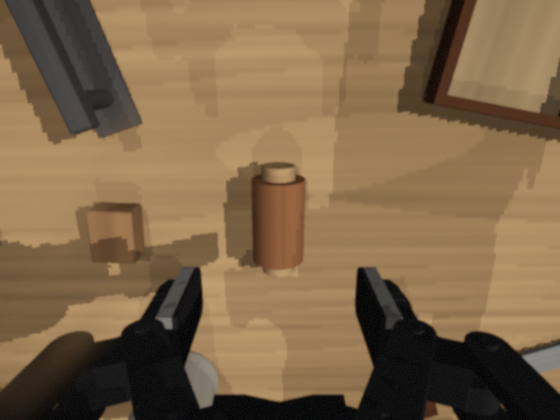

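Run:
```python
from h import *
c=ctrl.camera('top'); s=ctrl.camera('side')
print(ray(c,(268,95),.05),ray(s,(199,168),0), ray(c,(267,78),.13))
```

```text
[0.80038217 0.03426299] [0.80998105 0.0351807 ] [0.80909218 0.03414915]
```

{"fn": "move_arm", "kwargs": {"rows": "0 0 1.5 0 0 0 0.75; 0 0 1.5 0 0 0 0.75; 0 0 1.5 0 0 0 0.75; 0 0 1.5 0 0 0 0.75; 0 0 1.2 0 0 0 0.75; 0 0 1.0 0 0 0 0.75; 0 0 0 0 0 0 0.75; 0 0 0 0 0 0 0.2; 0 0 0 0 0 0 0.2; 0 0 0 0 0 0 0.2; 0 0 0 0 0 0 0.2; 0 0 0 0 0 0 0.2; 0 0 0 0 0 0 0.2"}}

```text
time_s: 4.55
eef_pos: [0.6797, 0.1083, 0.0792]
eef_rot: [0.001, 0.712, 0.702, 0.001]
wrist_force: [-0.6, -0.3, 5.8]
opening: 0.35
```

{"fn": "move_arm", "kwargs": {"rows": "0 0 -1 0 0 0 0.2; 0 0 -2.5 0 0 0 0.2; 0 0 -3.5 0 0 0 0.2; 0 0 -3.5 0 0 0 0.2; 0 0 -3.5 0 0 0 0.2; 0 0 0 0 0 0 0.2"}}

```text
time_s: 5.15
eef_pos: [0.6815, 0.1084, 0.225]
eef_rot: [0.004, 0.712, 0.702, 0.004]
wrist_force: [0.8, -0.4, 0.0]
opening: 0.352
```

```bash
python3 p.py .449 -.258 .20 -.0092
```

```text
t 5.15 pos [0.6815 0.1084 0.225 ] open 0.352 F [ 0.8 -0.4  0. ] q6 now -1.57 tgt -0.51
turn deg [ 0.46 -0.46 89.74] shift cm before turn [-36.95 -22.77   2.27] after turn [-22.92  36.85   2.5 ]
```

{"fn": "move_arm", "kwargs": {"rows": "-4.1 -2.53 0 0 0 0 0.2; -4.1 -2.53 0 0 0 0 0.2; -4.1 -2.53 0 0 0 0 0.2; -4.1 -2.53 0 0 0 0 0.2; -4.1 -2.53 0 0 0 0 0.2; -4.1 -2.53 0 0 0 0 0.2; -4.1 -2.53 0 0 0 0 0.2; -4.1 -2.53 0 0 0 0 0.2; -4.1 -2.53 0 0 0 0 0.2; 0 0 0.2 0 0 8.2 0.2; 0 0 0.2 0 0 8.2 0.2; 0 0 0.2 0 0 8.2 0.2; 0 0 0.2 0 0 8.2 0.2; 0 0 0.2 0 0 8.2 0.2; 0 0 0.2 0 0 8.2 0.2; 0 0 0.2 0 0 8.2 0.2; 0 0 0.2 0 0 8.2 0.2; 0 0 0.2 0 0 8.2 0.2; 0 0 0.2 0 0 8.2 0.2; 0 0 0.2 0 0 7.7 0.2"}}

```text
time_s: 7.15
eef_pos: [0.4455, -0.257, 0.1952]
eef_rot: [-0.001, 1.0, -0.007, -0.001]
wrist_force: [0.2, 0.2, -1.6]
opening: 0.352
```

```bash
python3 p.py .449 -.258 .127 -.0092
python3 - <<'E'
from h import *
for n in('wrist','side'):
    c=ctrl.camera(n);cv2.imwrite(f'pics/{n}2.png',c['color'])
E
```

```text
t 7.15 pos [ 0.4455 -0.257   0.1952] open 0.352 F [ 0.2  0.2 -1.6] q6 now -0.74 tgt -0.51
turn deg [-0.06  0.07 -0.3 ] shift cm before turn [0.36 0.1  6.82] after turn [0.35 0.09 6.82]
```

View pics/wrist2.png

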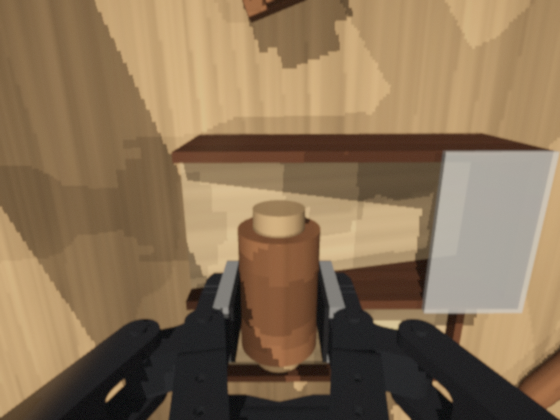

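View pics/side2.png

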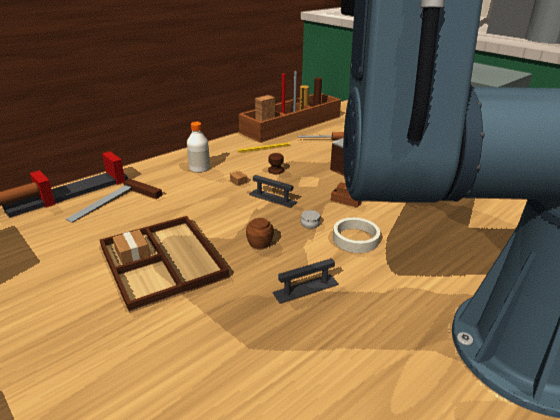

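Run:
```python
from h import *
c=ctrl.camera('wrist')
R=cv2.Rodrigues(np.array([0,0,-.0092]))[0]
P=np.array([[-.1,.042,.072],[.1,.042,.072],[-.1,-.042,.072],[.1,-.042,.072],[.042,.048,.076],[.042,-.048,.076],[-.1,.048,.072],[-.1,-.048,.072]])@R.T+[.4893,-.2582,0]
print(np.round(proj(c,P)))
```

```text
[[177. 162.]
 [551. 161.]
 [189. 299.]
 [520. 299.]
 [447. 152.]
 [425. 311.]
 [176. 150.]
 [189. 307.]]
```

{"fn": "move_arm", "kwargs": {"rows": "0.35 0.1 1 0 0 0 0.2; 0 0 1.5 0 0 0 0.2; 0 0 1.5 0 0 0 0.2; 0 0 1.5 0 0 0 0.2; 0 0 1 0 0 0 0.2; 0 0 0.3 0 0 0 0.2; 0 0 0 0 0 0 0.2; 0 0 0 0 0 0 0.7; 0 0 0 0 0 0 0.7; 0 0 0 0 0 0 0.7; 0 0 0 0 0 0 0.7; 0 0 0 0 0 0 0.7; 0 0 -1 0 0 0 0.7; 0 0 -1 0 0 0 0.7; 0 0 -2 0 0 0 0.7; 0 0 -3 0 0 0 0.7; 0 0 -3 0 0 0 0.7; 0 0 0 0 0 0 0.7"}}

```text
time_s: 9.1
eef_pos: [0.4514, -0.2602, 0.2334]
eef_rot: [0.003, 1.0, -0.004, 0.003]
wrist_force: [0.7, -0.0, 0.5]
opening: 0.699
```

```bash
python3 p.py .4553 -.1164 .20 1.93
python3 - <<'E'
from h import *
for n in('wrist',):
    c=ctrl.camera(n);cv2.imwrite(f'pics/{n}3.png',c['color'])
E
```

```text
t 9.1 pos [ 0.4514 -0.2602  0.2334] open 0.699 F [ 0.7 -0.   0.5] q6 now -0.74 tgt 0.96
turn deg [ 0.08 -0.54 68.94] shift cm before turn [  0.24 -14.4    3.25] after turn [-13.33  -5.42   3.34]
```

View pics/wrist3.png

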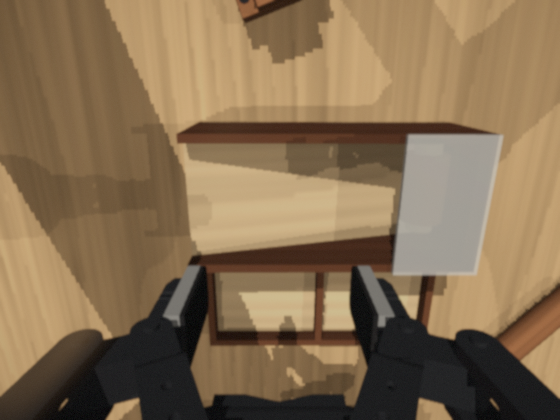

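{"fn": "move_arm", "kwargs": {"rows": "0 -3.6 0.8 0 0 0 0.65; 0.1 -3.6 0.8 0 0 0 0.65; 0.1 -3.6 0.8 0 0 0 0.65; 0 -3.6 0.8 0 0 0 0.65; 0 0 0 0 0 8.2 0.65; 0 0 0 0 0 8.2 0.65; 0 0 0 0 0 8.2 0.65; 0 0 0 0 0 8.2 0.65; 0 0 0 0 0 8.2 0.65; 0 0 0 0 0 8.2 0.65; 0 0 0 0 0 8.2 0.65; 0 0 0 0 0 8.2 0.65; 0 0 0 0 0 3.4 0.65; 0 0 0 0 0 0 0.65"}}

```text
time_s: 10.55
eef_pos: [0.4521, -0.1142, 0.1951]
eef_rot: [0.0, 0.822, -0.57, -0.001]
wrist_force: [-0.1, -0.6, 0.5]
opening: 0.649
```

```bash
python3 p.py .4553 -.1164 .084 1.93
python3 - <<'E'
from h import *
c=ctrl.camera('wrist');im=c['color'].copy()
cs,_=cv2.findContours((sil(c,'block_center',.4553,-.1164,.3592)>.5).astype(np.uint8),0,2);cv2.drawContours(im,cs,-1,(0,255,0),1)
cv2.imwrite(f'pics/wrist4.png',im)
c=ctrl.camera('top'); cv2.imwrite('pics/top4.png',c['color']);print(ctrl.look_for('top','rung_center'))
E
```

```text
t 10.55 pos [ 0.4521 -0.1142  0.1951] open 0.649 F [-0.1 -0.6  0.5] q6 now 0.71 tgt 0.96
turn deg [ 0.07  0.08 -0.1 ] shift cm before turn [ 0.33 -0.24 11.11] after turn [ 0.32 -0.22 11.11]
[]
```

View pics/wrist4.png

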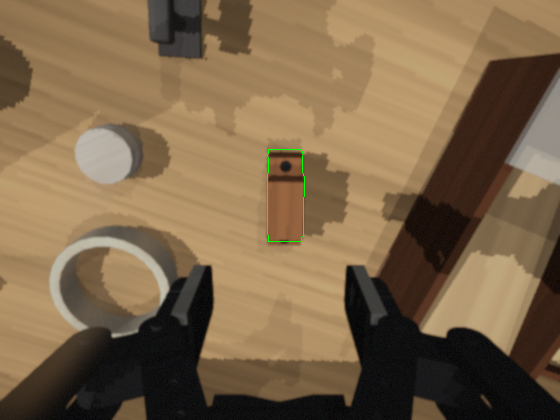

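View pics/top4.png

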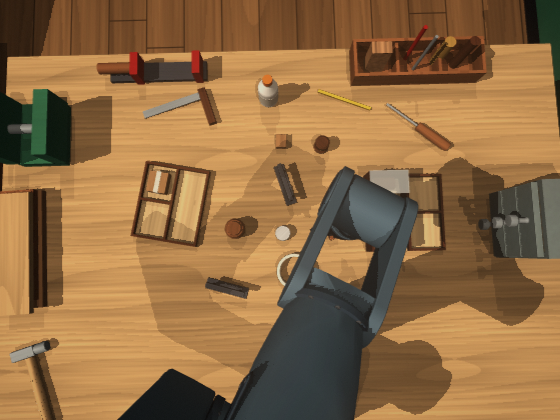

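{"fn": "move_arm", "kwargs": {"rows": "0.33 -0.24 2 0 0 0 0.55; 0 0 2.5 0 0 0 0.55; 0 0 2.5 0 0 0 0.55; 0 0 2 0 0 0 0.55; 0 0 1.3 0 0 0 0.55; 0 0 0.8 0 0 0 0.55; 0 0 0 0 0 0 0.55; 0 0 0 0 0 0 0.1; 0 0 0 0 0 0 0.1; 0 0 0 0 0 0 0.1; 0 0 0 0 0 0 0.1; 0 0 0 0 0 0 0.1; 0 0 0 0 0 0 0.1; 0 0 -1 0 0 0 0.1; 0 0 -2.5 0 0 0 0.1; 0 0 -3.5 0 0 0 0.1; 0 0 -3.5 0 0 0 0.1; 0 0 -2 0 0 0 0.1; 0 0 0 0 0 0 0.1"}}

```text
time_s: 12.6
eef_pos: [0.4578, -0.1176, 0.2135]
eef_rot: [-0.0, 0.822, -0.57, 0.003]
wrist_force: [0.0, -0.1, -1.2]
opening: 0.271
```

```bash
python3 - <<'E'
import numpy as np
# stool tray origin = chute origin shifted -53mm in y
a=-.0092;R=np.array([[np.cos(a),-np.sin(a)],[np.sin(a),np.cos(a)]])
s=np.array([.4893,-.2582])+R@[0,-.053]
print('stool',s,'foot',s+R@[-.0485,-.048],'block',s+R@[.0485,-.048])
d=np.array([.5291,.2973]);a=-.1991;R=np.array([[np.cos(a),-np.sin(a)],[np.sin(a),np.cos(a)]])
print('pull',d+R@[0,-.042],'knob',d+R@[-.0485,.04])
E
python3 p.py .537 -.3596 .2 1.5616; python3 p.py .537 -.3596 .2 -.0092
```

```text
stool [ 0.48881241 -0.31119776] foot [ 0.43987287 -0.35874953] block [ 0.53686876 -0.35964192]
pull [0.52079294 0.25612971] knob [0.48946961 0.34610248]
t 12.6 pos [ 0.4578 -0.1176  0.2135] open 0.271 F [ 0.  -0.1 -1.2] q6 now 0.71 tgt 0.99
turn deg [-0.31 -0.25 21.04] shift cm before turn [25.44  1.07  1.48] after turn [24.13 -8.14  1.35]
t 12.6 pos [ 0.4578 -0.1176  0.2135] open 0.271 F [ 0.  -0.1 -1.2] q6 now 0.71 tgt -0.58
turn deg [-5.000e-02 -4.200e-01 -6.896e+01] shift cm before turn [25.44  1.07  1.48] after turn [ 8.14 24.13  1.35]
```

{"fn": "move_arm", "kwargs": {"rows": "4.3 0.15 0 0 0 0 0.1; 4.3 0.15 0 0 0 0 0.1; 4.3 0.15 0 0 0 0 0.1; 4.3 0.15 0 0 0 0 0.1; 4.3 0.15 0 0 0 0 0.1; 4.5 0.2 0 0 0 0 0.1; 0 0 0 0 0 7 0.1; 0 0 0 0 0 7 0.1; 0 0 0 0 0 7 0.1; 0 0 0 0 0 0 0.1; 0 0 0 0 0 0 0.1"}}

```text
time_s: 13.7
eef_pos: [0.5379, -0.3632, 0.2086]
eef_rot: [-0.0, -0.705, 0.709, 0.001]
wrist_force: [-0.8, 0.3, 0.6]
opening: 0.271
```

```bash
python3 p.py .537 -.366 .089 1.5616
python3 - <<'E'
from h import *
c=ctrl.camera('wrist');im=c['color'].copy()
R=cv2.Rodrigues(np.array([0,0,-.0092]))[0]
P=np.array([[.003,-.095,.018],[.094,-.095,.018],[.003,-.001,.018],[.094,-.001,.018]])@R.T+[.4888,-.3112,0]
for p in proj(c,P): cv2.circle(im,(int(p[0]),int(p[1])),3,(0,255,0),-1)
cv2.imwrite(f'pics/wrist5.png',im)
E
```

```text
t 13.7 pos [ 0.5379 -0.3632  0.2086] open 0.271 F [-0.8  0.3  0.6] q6 now 0.8 tgt 0.98
turn deg [0.08 0.08 0.21] shift cm before turn [ 0.3   0.07 11.96] after turn [ 0.28  0.09 11.96]
```

View pics/wrist5.png

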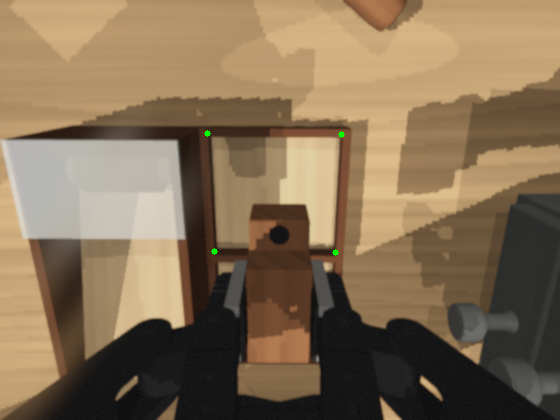

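{"fn": "move_arm", "kwargs": {"rows": "0.3 0.07 2 0 0 0 0.1; 0 0 3 0 0 0 0.1; 0 0 3 0 0 0 0.1; 0 0 2 0 0 0 0.1; 0 0 1.2 0 0 0 0.1; 0 0 0.6 0 0 0 0.1; 0 0 0.15 0 0 0 0.1; 0 0 0 0 0 0 0.1; 0 0 0 0 0 0 0.4; 0 0 0 0 0 0 0.45; 0 0 0 0 0 0 0.45; 0 0 0 0 0 0 0.45; 0 0 -1 0 0 0 0.45; 0 0 -2.5 0 0 0 0.45; 0 0 -3.5 0 0 0 0.45; 0 0 -3.5 0 0 0 0.45; 0 0 -2 0 0 0 0.45; 0 0 0 0 0 0 0.65"}}

```text
time_s: 15.55
eef_pos: [0.5392, -0.3682, 0.2207]
eef_rot: [0.0, -0.704, 0.71, -0.004]
wrist_force: [-0.1, 0.2, 0.2]
opening: 0.606
```

```bash
python3 - <<'E'
from h import *
c=ctrl.camera('wrist');im=c['color'].copy()
cv2.imwrite(f'pics/wrist6.png',im)
E
python3 p.py .6748 -.102 .2 1.5708;python3 p.py .6748 -.102 .2 1
```

```text
t 15.6 pos [ 0.5384 -0.3673  0.218 ] open 0.649 F [-0.5  0.1 -0.6] q6 now 0.8 tgt 1.42
turn deg [-0.18 -0.18 -0.49] shift cm before turn [-26.65 -13.41   1.76] after turn [-26.53 -13.64   1.8 ]
t 15.6 pos [ 0.5384 -0.3673  0.218 ] open 0.649 F [-0.5  0.1 -0.6] q6 now 0.8 tgt 1.99
turn deg [-0.23 -0.12 32.21] shift cm before turn [-26.65 -13.41   1.76] after turn [-29.7    2.86   1.8 ]
```

View pics/wrist6.png

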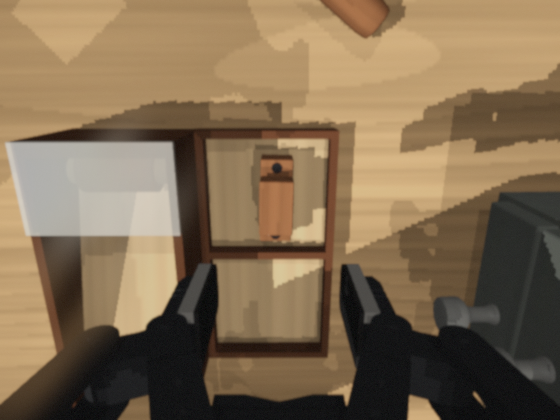

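```bash
python3 p.py .4581 .1281 .2 0;python3 p.py .4581 .1281 .2 1.57; python3 -c "
from bench import ctrl;print(ctrl.get_obs()['q'])"
```

```text
t 15.6 pos [ 0.5384 -0.3673  0.218 ] open 0.649 F [-0.5  0.1 -0.6] q6 now 0.8 tgt -2.87
turn deg [-0.28  0.   89.51] shift cm before turn [-49.48   8.45   1.62] after turn [ 8.03 49.54  1.8 ]
t 15.6 pos [ 0.5384 -0.3673  0.218 ] open 0.649 F [-0.5  0.1 -0.6] q6 now 0.8 tgt 1.84
turn deg [-0.18 -0.18 -0.44] shift cm before turn [-49.48   8.45   1.62] after turn [-49.54   8.07   1.8 ]
[-7.80497384e-01  4.26239086e-01  1.47570650e+00 -3.33894753e-05
  1.23522816e+00  7.98849419e-01]
```

{"fn": "move_arm", "kwargs": {"rows": "-4.5 0.77 0.1 0 0 0 0.85; -4.5 0.77 0.1 0 0 0 0.85; -4.5 0.77 0.1 0 0 0 0.85; -4.5 0.77 0.1 0 0 0 0.85; -4.5 0.77 0.1 0 0 0 0.85; -4.5 0.77 0.1 0 0 0 0.85; -4.5 0.77 0.1 0 0 0 0.85; -4.5 0.77 0.1 0 0 0 0.85; -4.5 0.77 0.1 0 0 0 0.85; -4.5 0.77 0.1 0 0 0 0.85; -4.5 0.75 0.1 0 0 0 0.85; 0 0 0 0 0 -8.3 0.85; 0 0 0 0 0 -8.3 0.85; 0 0 0 0 0 -8.3 0.85; 0 0 0 0 0 -8.3 0.85; 0 0 0 0 0 -8.3 0.85; 0 0 0 0 0 -8.3 0.85; 0 0 0 0 0 -8.3 0.85; 0 0 0 0 0 -8.3 0.85; 0 0 0 0 0 -8.3 0.85"}}

```text
time_s: 17.6
eef_pos: [0.4564, 0.129, 0.2029]
eef_rot: [0.0, 0.991, -0.134, -0.001]
wrist_force: [0.0, 0.2, -0.1]
opening: 0.85
```

{"fn": "move_arm", "kwargs": {"rows": "0 0 0 0 0 -8 0.85; 0 0 0 0 0 -7.5 0.85; 0 0 0 0 0 0 0.85"}}

```text
time_s: 17.9
eef_pos: [0.4564, 0.129, 0.203]
eef_rot: [0.0, 1.0, -0.002, -0.001]
wrist_force: [0.3, -0.5, -0.3]
opening: 0.848
```

```bash
cat > ov.py <<'E'
import sys
from h import *
n,x,y,yaw,out=sys.argv[1],*map(float,sys.argv[2:5]),sys.argv[5]
c=ctrl.camera('wrist');im=c['color'].copy()
cs,_=cv2.findContours((sil(c,n,x,y,yaw)>.5).astype(np.uint8),0,2);cv2.drawContours(im,cs,-1,(0,255,0),1)
cv2.imwrite('pics/'+out,im)
E
python3 p.py .4581 .1281 .086 0; python3 ov.py foot_center .4581 .1281 0 wrist7.png
```

```text
t 17.9 pos [0.4564 0.129  0.203 ] open 0.848 F [ 0.3 -0.5 -0.3] q6 now 0.03 tgt 0.27
turn deg [ 0.01  0.15 -0.23] shift cm before turn [ 0.2   0.09 11.7 ] after turn [ 0.17  0.09 11.7 ]
```

View pics/wrist7.png

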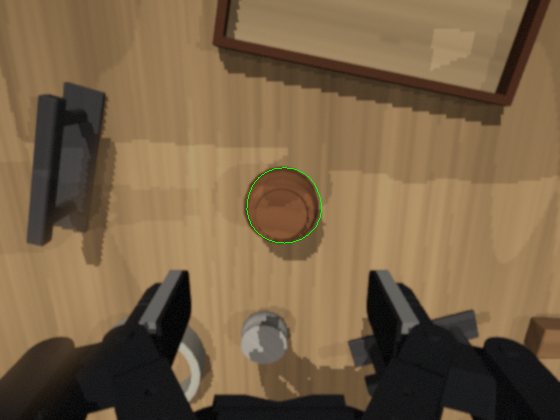

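{"fn": "move_arm", "kwargs": {"rows": "0.2 0.09 2 0 0 0 0.9; 0 0 2.5 0 0 0 0.9; 0 0 2.5 0 0 0 0.9; 0 0 2 0 0 0 0.9; 0 0 1.5 0 0 0 0.9; 0 0 1.2 0 0 0 0.9; 0 0 0 0 0 0 0.9; 0 0 0 0 0 0 0.3; 0 0 0 0 0 0 0.3; 0 0 0 0 0 0 0.3; 0 0 0 0 0 0 0.3; 0 0 0 0 0 0 0.3; 0 0 -1 0 0 0 0.3; 0 0 -2.5 0 0 0 0.3; 0 0 -3.5 0 0 0 0.3; 0 0 -3.5 0 0 0 0.3; 0 0 -3 0 0 0 0.3; 0 0 0 0 0 0 0.3"}}

```text
time_s: 19.75
eef_pos: [0.4619, 0.1283, 0.2275]
eef_rot: [-0.0, 1.0, -0.003, 0.005]
wrist_force: [0.5, -0.5, -0.5]
opening: 0.582
```

```bash
python3 p.py .4402 -.361 .2 -.0092
```

```text
t 19.75 pos [0.4619 0.1283 0.2275] open 0.582 F [ 0.5 -0.5 -0.5] q6 now 0.03 tgt -0.68
turn deg [-0.02 -0.53  0.24] shift cm before turn [-1.94 48.94  2.72] after turn [-1.72 48.95  2.75]
```

{"fn": "move_arm", "kwargs": {"rows": "-0.17 4.45 0.1 0 0 0 0.3; -0.17 4.45 0.1 0 0 0 0.3; -0.17 4.45 0.1 0 0 0 0.3; -0.17 4.45 0.1 0 0 0 0.3; -0.17 4.45 0.1 0 0 0 0.3; -0.17 4.45 0.1 0 0 0 0.3; -0.17 4.45 0.1 0 0 0 0.3; -0.17 4.45 0.1 0 0 0 0.3; -0.17 4.45 0.1 0 0 0 0.3; -0.17 4.45 0.1 0 0 0 0.3; -0.17 4.45 0.1 0 0 0 0.3; 0 0 0 0 0 0 0.3; 0 0 0 0 0 0 0.3"}}

```text
time_s: 21.05
eef_pos: [0.4373, -0.3615, 0.2102]
eef_rot: [-0.001, 1.0, -0.004, -0.001]
wrist_force: [-0.5, 0.5, -0.8]
opening: 0.582
```

```bash
python3 p.py .4402 -.361 .091 -.0092
python3 - <<'E'
from h import *
c=ctrl.camera('wrist');im=c['color'].copy()
cv2.imwrite(f'pics/wrist8.png',im)
E
```

```text
t 21.05 pos [ 0.4373 -0.3615  0.2102] open 0.582 F [-0.5  0.5 -0.8] q6 now -0.89 tgt -0.68
turn deg [-0.11  0.08  0.11] shift cm before turn [ 0.3  -0.03 11.92] after turn [ 0.29 -0.06 11.92]
```

View pics/wrist8.png

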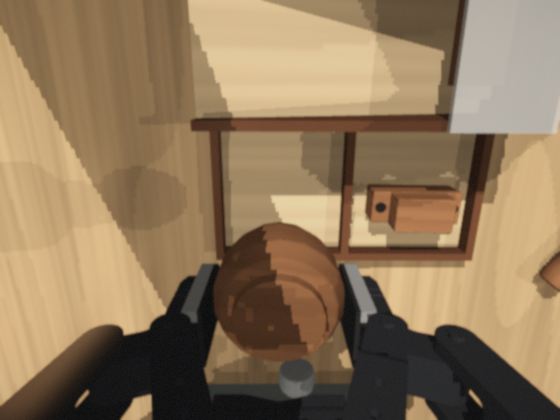

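{"fn": "move_arm", "kwargs": {"rows": "0.3 -0.03 2 0 0 0 0.3; 0 0 3 0 0 0 0.3; 0 0 3 0 0 0 0.3; 0 0 2 0 0 0 0.3; 0 0 1.2 0 0 0 0.3; 0 0 0.6 0 0 0 0.3; 0 0 0.15 0 0 0 0.3; 0 0 0 0 0 0 0.3; 0 0 0 0 0 0 0.65; 0 0 0 0 0 0 0.72; 0 0 0 0 0 0 0.72; 0 0 0 0 0 0 0.72; 0 0 -1 0 0 0 0.72; 0 0 -2.5 0 0 0 0.72; 0 0 -3.5 0 0 0 0.72; 0 0 -3.5 0 0 0 0.72; 0 0 -3 0 0 0 0.72; 0 0 0 0 0 0 0.72"}}

```text
time_s: 22.9
eef_pos: [0.4429, -0.3631, 0.233]
eef_rot: [0.004, 1.0, -0.003, 0.003]
wrist_force: [0.8, 0.0, -0.3]
opening: 0.718
```

```bash
python3 p.py .6748 -.102 .2 0
python3 - <<'E'
from h import *
c=ctrl.camera('wrist');im=c['color'].copy()
cv2.imwrite(f'pics/wrist9.png',im)
E
```

```text
t 22.9 pos [ 0.4429 -0.3631  0.233 ] open 0.718 F [ 0.8  0.  -0.3] q6 now -0.89 tgt -0.15
turn deg [ 0.44 -0.36 -0.29] shift cm before turn [ 23.03 -26.25   3.24] after turn [ 23.19 -26.11   3.3 ]
```

View pics/wrist9.png

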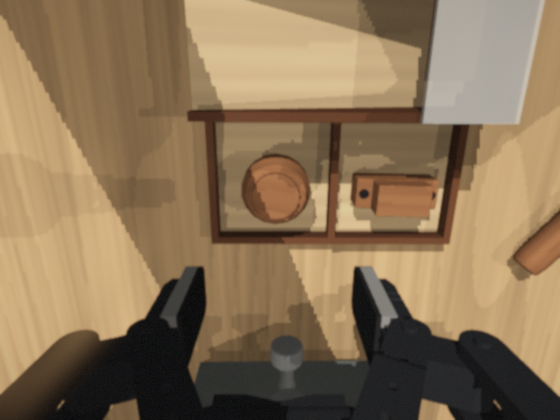

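{"fn": "move_arm", "kwargs": {"rows": "3.3 -3.75 0.3 0 0 0 0.72; 3.3 -3.75 0.3 0 0 0 0.72; 3.3 -3.75 0.3 0 0 0 0.72; 3.3 -3.75 0.3 0 0 0 0.72; 3.3 -3.75 0.3 0 0 0 0.72; 3.3 -3.75 0.3 0 0 0 0.72; 3.3 -3.75 0.3 0 0 0 0.72; 0 0 0 0 0 0 0.72; 0 0 0 0 0 0 0.72"}}

```text
time_s: 23.85
eef_pos: [0.6729, -0.0983, 0.2039]
eef_rot: [-0.0, 1.0, -0.001, -0.002]
wrist_force: [0.3, 0.2, 0.2]
opening: 0.719
```

```bash
python3 p.py .6748 -.102 .086 0; python3 ov.py knob_center .6748 -.102 0 wrist10.png
```

```text
t 23.85 pos [ 0.6729 -0.0983  0.2039] open 0.719 F [0.3 0.2 0.2] q6 now -0.32 tgt -0.15
turn deg [-0.04  0.18 -0.14] shift cm before turn [ 0.23  0.38 11.79] after turn [ 0.19  0.37 11.79]
```

View pics/wrist10.png

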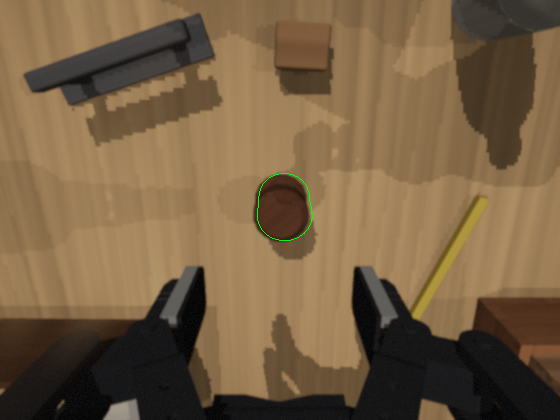

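{"fn": "move_arm", "kwargs": {"rows": "0.2 0.38 2 0 0 0 0.72; 0 0 2.5 0 0 0 0.72; 0 0 2.5 0 0 0 0.72; 0 0 2 0 0 0 0.72; 0 0 1.5 0 0 0 0.72; 0 0 1.3 0 0 0 0.72; 0 0 0 0 0 0 0.72; 0 0 0 0 0 0 0.2; 0 0 0 0 0 0 0.2; 0 0 0 0 0 0 0.2; 0 0 0 0 0 0 0.2; 0 0 0 0 0 0 0.2; 0 0 -1 0 0 0 0.2; 0 0 -2.5 0 0 0 0.2; 0 0 -3.5 0 0 0 0.2; 0 0 -3.5 0 0 0 0.2; 0 0 -3 0 0 0 0.2; 0 0 0 0 0 0 0.2"}}

```text
time_s: 25.7
eef_pos: [0.6777, -0.1043, 0.2295]
eef_rot: [0.001, 1.0, -0.002, 0.005]
wrist_force: [1.8, 0.4, 0.1]
opening: 0.423
```

```bash
python3 p.py .4895 .3461 .2 -.1991
```

```text
t 25.7 pos [ 0.6777 -0.1043  0.2295] open 0.423 F [1.8 0.4 0.1] q6 now -0.32 tgt 0.81
turn deg [ 0.12 -0.54 11.13] shift cm before turn [-19.07 -44.95   2.64] after turn [-27.36 -40.43   2.95]
```

{"fn": "move_arm", "kwargs": {"rows": "-1.73 -4.08 0.1 0 0 0 0.2; -1.73 -4.08 0.1 0 0 0 0.2; -1.73 -4.08 0.1 0 0 0 0.2; -1.73 -4.08 0.1 0 0 0 0.2; -1.73 -4.08 0.1 0 0 0 0.2; -1.73 -4.08 0.1 0 0 0 0.2; -1.73 -4.08 0.1 0 0 0 0.2; -1.73 -4.08 0.1 0 0 0 0.2; -1.73 -4.08 0.1 0 0 0 0.2; -1.73 -4.08 0.1 0 0 0 0.2; -1.73 -4.08 0.1 0 0 0 0.2; 0 0 0.5 0 0 5.5 0.2; 0 0 0.5 0 0 5.6 0.2; 0 0 0 0 0 0 0.2; 0 0 0 0 0 0 0.2"}}

```text
time_s: 27.2
eef_pos: [0.4869, 0.3458, 0.2013]
eef_rot: [0.0, 0.995, -0.098, -0.001]
wrist_force: [0.2, -0.2, -0.3]
opening: 0.419
```

```bash
python3 p.py .4895 .3461 .0908 -.1991; python3 ov.py drawer_tray .5291 .2973 -.1991 wrist11.png
```

```text
t 27.2 pos [0.4869 0.3458 0.2013] open 0.419 F [ 0.2 -0.2 -0.3] q6 now 0.62 tgt 0.81
turn deg [0.05 0.07 0.15] shift cm before turn [ 0.26 -0.08 11.05] after turn [ 0.25 -0.08 11.05]
```

View pics/wrist11.png

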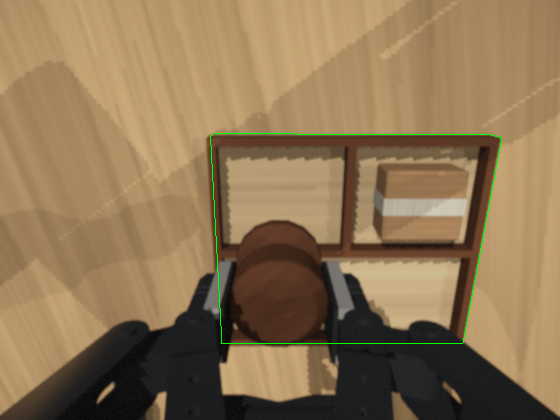

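{"fn": "move_arm", "kwargs": {"rows": "0.25 -0.08 2 0 0 0 0.2; 0 0 2.5 0 0 0 0.2; 0 0 2.5 0 0 0 0.2; 0 0 2 0 0 0 0.2; 0 0 1.2 0 0 0 0.2; 0 0 0.7 0 0 0 0.2; 0 0 0.15 0 0 0 0.2; 0 0 0 0 0 0 0.2; 0 0 0 0 0 0 0.5; 0 0 0 0 0 0 0.58; 0 0 0 0 0 0 0.58; 0 0 0 0 0 0 0.58; 0 0 -1 0 0 0 0.58; 0 0 -2.5 0 0 0 0.58; 0 0 -3.5 0 0 0 0.58; 0 0 -3.5 0 0 0 0.58; 0 0 -3 0 0 0 0.6; 0 0 0 0 0 0 0.6"}}

```text
time_s: 29.05
eef_pos: [0.4924, 0.3476, 0.2327]
eef_rot: [-0.003, 0.995, -0.099, 0.004]
wrist_force: [0.9, 0.5, 0.6]
opening: 0.607
```

```bash
python3 p.py .5722 -.0025 .2 1.8621
python3 ov.py drawer_tray .5291 .2973 -.1991 wrist12.png
```

```text
t 29.05 pos [0.4924 0.3476 0.2327] open 0.607 F [0.9 0.5 0.6] q6 now 0.62 tgt 1.28
turn deg [-0.55 -0.24 61.93] shift cm before turn [14.7  32.77  3.2 ] after turn [35.83  2.41  3.27]
```

View pics/wrist12.png

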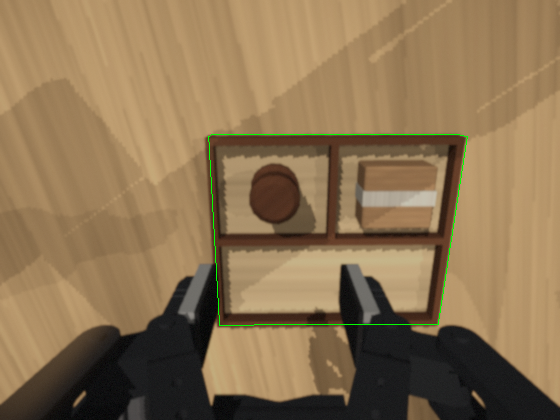

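Knob stands in its pocket at (275,195). Next, the far pull.

{"fn": "move_arm", "kwargs": {"rows": "1.8 4.1 0.3 0 0 0 0.6; 1.8 4.1 0.3 0 0 0 0.6; 1.8 4.1 0.3 0 0 0 0.6; 1.8 4.1 0.3 0 0 0 0.6; 1.8 4.1 0.3 0 0 0 0.6; 1.8 4.1 0.3 0 0 0 0.6; 1.8 4.1 0.3 0 0 0 0.6; 1.8 4.1 0.3 0 0 0 0.6; 0 0 0 0 0 8 0.6; 0 0 0 0 0 8 0.6; 0 0 0 0 0 8 0.6; 0 0 0 0 0 8 0.6; 0 0 0 0 0 8 0.6; 0 0 0 0 0 8 0.6; 0 0 0 0 0 8 0.6; 0 0 0 0 0 6 0.6; 0 0 0 0 0 0 0.6; 0 0 0 0 0 0 0.6"}}

```text
time_s: 30.9
eef_pos: [0.5657, -0.0035, 0.2015]
eef_rot: [0.0, 0.803, -0.596, -0.001]
wrist_force: [-0.3, 0.0, -0.5]
opening: 0.6
```

```bash
python3 p.py .5722 -.0025 .094 1.8621; python3 ov.py pull_center .5722 -.0025 .2913 wrist13.png
```

```text
t 30.9 pos [ 0.5657 -0.0035  0.2015] open 0.6 F [-0.3  0.  -0.5] q6 now 1.06 tgt 1.28
turn deg [0.09 0.05 0.08] shift cm before turn [ 0.1  -0.66 10.75] after turn [ 0.09 -0.65 10.75]
```

View pics/wrist13.png

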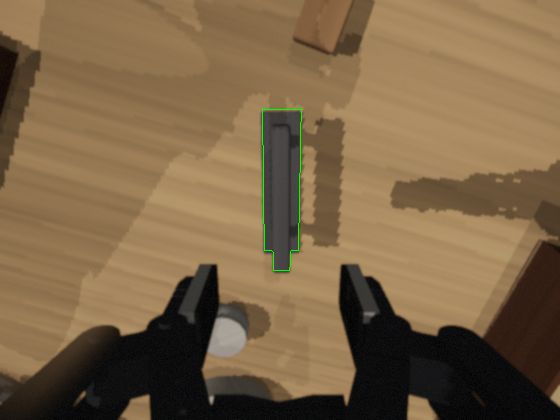

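{"fn": "move_arm", "kwargs": {"rows": "0.1 -0.66 2 0 0 0 0.5; 0 0 2.5 0 0 0 0.5; 0 0 2.5 0 0 0 0.5; 0 0 1.7 0 0 0 0.5; 0 0 1.2 0 0 0 0.5; 0 0 0.8 0 0 0 0.5; 0 0 0 0 0 0 0.5; 0 0 0 0 0 0 0; 0 0 0 0 0 0 0; 0 0 0 0 0 0 0; 0 0 0 0 0 0 0; 0 0 0 0 0 0 0; 0 0 0 0 0 0 0; 0 0 -1 0 0 0 0; 0 0 -2.5 0 0 0 0; 0 0 -3.5 0 0 0 0; 0 0 -3.5 0 0 0 0; 0 0 -1.5 0 0 0 0; 0 0 0 0 0 0 0"}}

```text
time_s: 32.85
eef_pos: [0.5741, -0.003, 0.218]
eef_rot: [-0.001, 0.802, -0.598, 0.002]
wrist_force: [-0.2, -0.3, -2.3]
opening: 0.126
```

```bash
python3 p.py .5208 .2561 .2 1.3717
```

```text
t 32.85 pos [ 0.5741 -0.003   0.218 ] open 0.126 F [-0.2 -0.3 -2.3] q6 now 1.07 tgt 2.23
turn deg [-0.28 -0.08 28.02] shift cm before turn [-26.35  -2.28   1.74] after turn [-24.34  10.35   1.8 ]
```

{"fn": "move_arm", "kwargs": {"rows": "-4.4 -0.38 0 0 0 0 0; -4.4 -0.38 0 0 0 0 0; -4.4 -0.38 0 0 0 0 0; -4.4 -0.38 0 0 0 0 0; -4.4 -0.38 0 0 0 0 0; -4.4 -0.38 0 0 0 0 0; 0 0 0 0 0 7 0; 0 0 0 0 0 7 0; 0 0 0 0 0 7 0; 0 0 0 0 0 7 0; 0 0 0 0 0 0 0; 0 0 0 0 0 0 0"}}

```text
time_s: 34.05
eef_pos: [0.5185, 0.2565, 0.2136]
eef_rot: [-0.001, -0.635, 0.773, 0.001]
wrist_force: [0.1, 0.9, -2.0]
opening: 0.12
```

```bash
python3 p.py .5208 .2561 .0985 1.3717; python3 ov.py drawer_tray .5291 .2973 -.1991 wrist14.png
```

```text
t 34.05 pos [0.5185 0.2565 0.2136] open 0.12 F [ 0.1  0.9 -2. ] q6 now 2.02 tgt 2.23
turn deg [ 0.15 -0.07  0.19] shift cm before turn [-0.02 -0.26 11.51] after turn [-0.   -0.23 11.51]
```

View pics/wrist14.png

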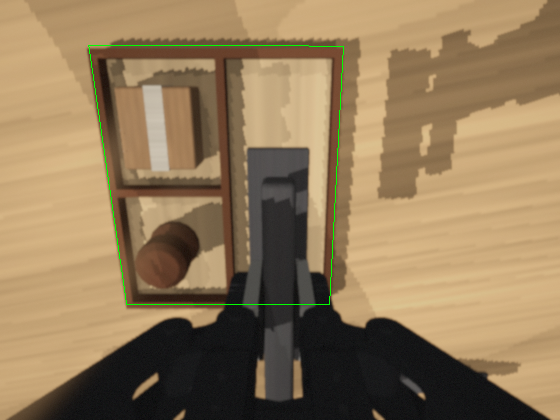

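{"fn": "move_arm", "kwargs": {"rows": "0 -0.26 2 0 0 0 0; 0 0 3 0 0 0 0; 0 0 2.5 0 0 0 0; 0 0 2 0 0 0 0; 0 0 1.2 0 0 0 0; 0 0 0.7 0 0 0 0; 0 0 0.15 0 0 0 0; 0 0 0 0 0 0 0; 0 0 0 0 0 0 0.25; 0 0 0 0 0 0 0.4; 0 0 0 0 0 0 0.4; 0 0 0 0 0 0 0.4; 0 0 -1 0 0 0 0.4; 0 0 -2.5 0 0 0 0.4; 0 0 -3.5 0 0 0 0.4; 0 0 -3.5 0 0 0 0.4; 0 0 -3.5 0 0 0 0.4; 0 0 -3.5 0 0 0 0.4; 0 0 0 0 0 0 0.4; 0 0 0 0 0 0 0.4"}}

```text
time_s: 36.1
eef_pos: [0.5222, 0.2565, 0.2765]
eef_rot: [0.001, -0.633, 0.774, -0.001]
wrist_force: [0.4, 0.3, -1.7]
opening: 0.4
```

Run:
```python
from h import *
c=ctrl.camera('wrist');cv2.imwrite('pics/wrist15.png',c['color'])
c=ctrl.camera('top');cv2.imwrite('pics/top15.png',c['color'])
c=ctrl.camera('side');cv2.imwrite('pics/side15.png',c['color'])
print(ctrl.get_obs()['time_s'])
```

```text
36.25
```

View pics/wrist15.png

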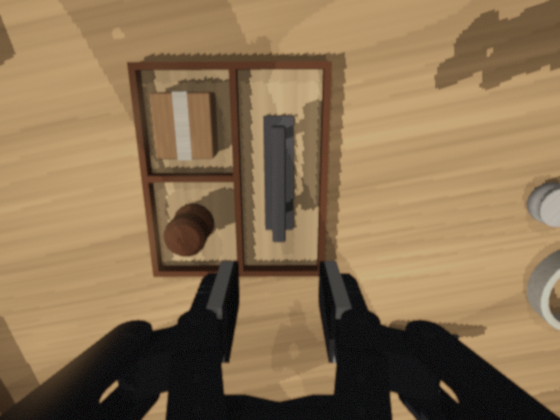

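View pics/top15.png

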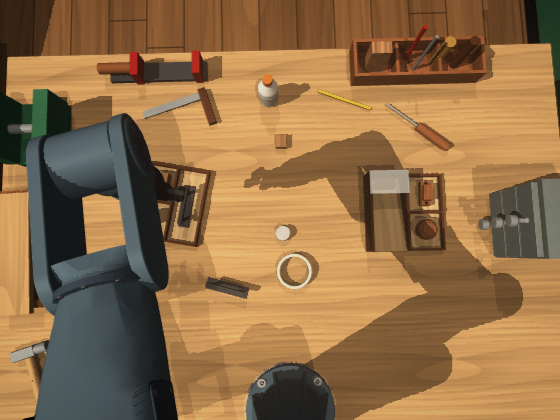

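View pics/side15.png

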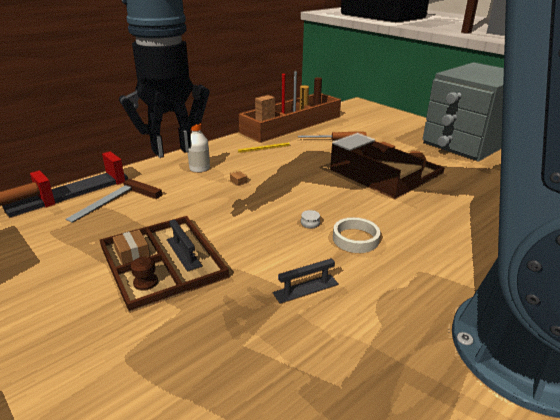

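```bash
python3 p.py .46 -.27 .28 1.5616
cat > chk.py <<'E'
from h import *
R=lambda a:np.array([[np.cos(a),-np.sin(a)],[np.sin(a),np.cos(a)]])
T={'drawer':((.5291,.2973),-.1991),'stool':((.4888,-.3112),-.0092),'chute':((.4893,-.2582),-.0092)}
def rep(q,t,cams,x0,z,yaws=None):
    obs=[]
    for n in cams:
        c=ctrl.camera(n); d=ctrl.trace(n,q)
        p=proj(c,[[*x0,z+.02]])[0]
        d=[e for e in d if np.linalg.norm((np.array(e['bbox'][:2])+e['bbox'][2:])/2-p)<25]
        if d: obs.append((c,d[0]['region']))
    if not obs: print(q,'none');return
    r=fit(q,obs,x0,z,yaws,q in('knob_center','foot_center'))
    (o,a)=T[t]; print(q,len(obs),'local',np.round(R(a).T@(np.array(r[:2])-o),4),'yaw',round(r[2]-a,3),'err',round(r[3],3))
E
python3 - <<'E'
from chk import *
rep('pull_center','drawer',('wrist','side'),(.5208,.2561),.004,(-.2,))
rep('knob_center','drawer',('wrist','side'),(.4895,.3461),.004)
rep('foot_center','stool',('top',),(.44,-.36),.004)
rep('block_center','stool',('top',),(.537,-.366),.004,(0,))
E
```

```text
t 36.25 pos [0.5211 0.2561 0.2734] open 0.399 F [-0.5  0.4 -0.1] q6 now 2.02 tgt 1.05
turn deg [  0.15  -0.06 -10.87] shift cm before turn [52.78 -4.41 -0.6 ] after turn [52.66  5.62 -0.66]
pull_center 2 local [-0.0015 -0.0409] yaw 0.006 err 0.054
knob_center 2 local [-0.0502  0.0431] yaw 0.253 err 0.06
foot_center 1 local [-0.0448 -0.0496] yaw 0.175 err 0.092
block_center 1 local [ 0.0499 -0.0548] yaw -0.021 err 0.132
```

{"fn": "move_arm", "kwargs": {"rows": "4.8 -0.4 -0.05 0 0 0 0.4; 4.8 -0.4 -0.05 0 0 0 0.4; 4.8 -0.4 -0.05 0 0 0 0.4; 4.8 -0.4 -0.05 0 0 0 0.4; 4.8 -0.4 -0.05 0 0 0 0.4; 4.8 -0.4 -0.05 0 0 0 0.4; 4.8 -0.4 -0.05 0 0 0 0.4; 4.8 -0.4 -0.05 0 0 0 0.4; 4.8 -0.4 -0.05 0 0 0 0.4; 4.8 -0.4 -0.05 0 0 0 0.4; 4.8 -0.4 -0.05 0 0 0 0.4; 0 0 0 0 0 -5.4 0.4; 0 0 0 0 0 -5.4 0.4; 0 0 0 0 0 0 0.4; 0 0 0 0 0 0 0.4"}}

```text
time_s: 38.35
eef_pos: [0.4607, -0.2699, 0.2804]
eef_rot: [-0.0, -0.703, 0.712, -0.0]
wrist_force: [0.7, 0.0, 1.0]
opening: 0.401
```

Run:
```python
from chk import *
c=ctrl.camera('wrist');im=c['color']
a=-.0092; p=np.array([.4893,-.2582])+R(a)@[.074,0]
print(ctrl.look_for('wrist','rung_center'))
g=im.copy()
cs,_=cv2.findContours((sil(c,'rung_center',p[0],p[1],a+np.pi/2,.015)>.5).astype(np.uint8),0,2);cv2.drawContours(g,cs,-1,(0,255,0),1)
P=proj(c,[[*p,.031]])[0].astype(int);print(P)
y0=max(0,P[1]-75);x0=P[0]-100
s=slice(y0,y0+150),slice(x0,x0+200)
cv2.imwrite('pics/w16a.png',im)
cv2.imwrite('pics/w16.png',np.vstack([cv2.resize(v,None,fx=2,fy=2,interpolation=cv2.INTER_CUBIC) for v in (im[s],g[s])]))
rep('rung_center','chute',('wrist',),p,.015,(1.56,))
rep('foot_center','stool',('wrist',),(.44,-.36),.004)
rep('block_center','stool',('wrist',),(.537,-.366),.004,(0,))
```

```text
[]
[263  52]
rung_center none
foot_center 1 local [-0.0489 -0.0498] yaw 0.083 err 0.02
block_center 1 local [ 0.0462 -0.0558] yaw -0.016 err 0.036
```

View pics/w16.png

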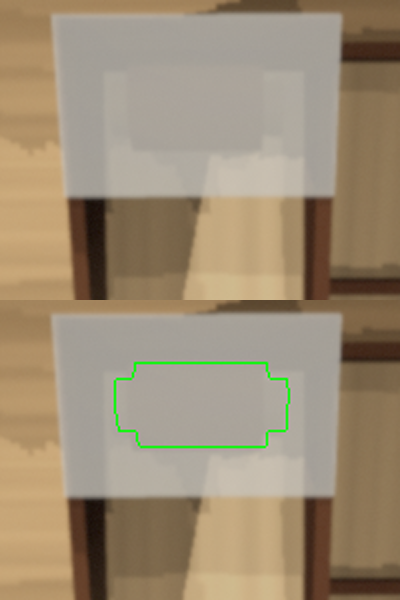

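View pics/w16a.png

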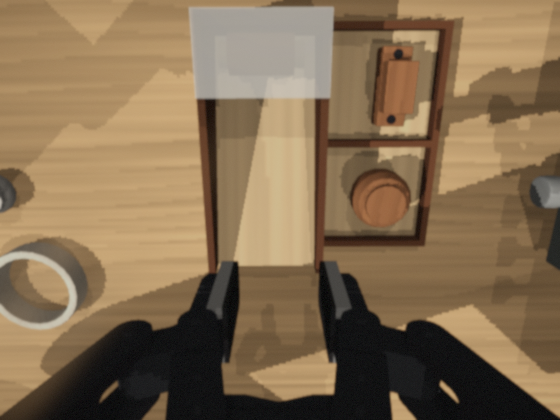

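The rung's body shows under the cover at about (263,52). It matches the predicted rest outline, shifted roughly 1–2 mm and lying straight across the chute. The foot (381,198) and block (395,85) are in their pockets, and the gripper touches nothing. Handing in.

```bash
python3 -c "
from bench import ctrl
print(ctrl.hand_in())"
```

```text
the job is handed in; nothing more can be done
None
```

All five parts are in place and released, and I handed the job in at about 38.5 s of the 128 s allowed. The hand-in gave no verdict.

The positions below are fitted from the last pictures, in each tray's own frame:

| Part | x (mm) | y (mm) | Check |
|---|---|---|---|
| Pull (the far one) | -1.5 | -41 | lengthwise within 0.01 rad |
| Knob | -50 | +43 | standing |
| Foot | -49 | -50 | standing |
| Block | +46 | -56 | flat, step up |
| Rung | by eye only | by eye only | crosswise against the stop |

- **Agreement:** the top camera put the foot and block about 4 mm away in x from the wrist camera; both readings are well within limits.
- **Rung:** the network did not find it under the hazy cover. I checked it by eye: its body matched the expected resting outline to about 2 mm and lay straight across the chute.
- **Upright and at rest:** I judged these from the pictures and did not measure tilt or speed.
- **Forces:** the highest wrist force reported at the end of a move was about 6 N. I had no readings in between.

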